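# Lay out the sockets by size on the foam sheet

### The arm

A 6-joint arm with a two-finger parallel gripper is mounted at the origin on the work surface. World frame = base frame: x ahead of the robot, y to its left, z up, the work surface at z = 0. Lengths are in mm, angles in degrees, forces in N, time in s.
With the tool pointing down it reaches from about 350 to 850 mm from the base axis. Payload 8.1 kg.
Tool frame: the origin (TCP) lies between the finger pads; the fingertips stand ahead of it and the grasp point (between the pads) lies 2 mm behind it (nose_length is the z of the fingertips in the tool frame, in mm); z points along the fingers, y is the direction in which the jaws open and shut (so a half turn about z gives the same grasp; the last joint's range is limited). The gripper opens to 85 mm and grips with 20 to 120 N. Pads are 22 mm wide; open, the fingers measure 114 mm over their backs; the gripper's body (76 mm by 85 mm) begins 54 mm behind the grasp point. The pads swing forward as they close: fully open they stand 13 mm farther back than shut.
Start: joints at [-79.664, 7.471, 85.268, -0, 87.261, -4.893], TCP at [157.629, -578.929, 248.292] pointing down, gripper open.
Joint ranges: [-169.43, 169.43], [-51.17, 129.36], [1.28, 143.12], [-76.62, 256.62], [0, 156.53], [-152.29, 152.29]. Speed limits (degrees/s): [136.94, 136.94, 159.86, 180, 180, 180].

### API

Orientations are given as [roll, pitch, yaw] about the fixed x, y, z axes, in that order (R = Rz(yaw) Ry(pitch) Rx(roll)).
In Python, from bench import * gives the robot as it stands.
- The arm moves only by the tool jog_arm, never from a script. Its argument "plan" is a list of rows, each a list of 3 entries, a list of its own where there are three numbers: the turn, a rotation vector about the tool's x, y, z in degrees, then the shift along the tool's x, y, z in m, then the gripper's target within -1 to 1 (fully open at 1, half-way at 0, shut at -1). A call has 1 to 12 rows; each row is the pose to reach, as a shift and turn from the pose commanded when the call began, along the tool's axes at that moment; what a row does not reach only later rows make up. A row lasts 1/8 s, in which the tool goes at most 62.5 mm and 10.7 degrees, less where a joint would pass 70% of its speed; a pose out of reach is approached as far as the arm can. A call with a gripper value outside its range is refused whole. The fingers move at their own pace and stop on an object; "force" is the grip in N (left out, the last holds). Time passes only in rows, so rows that repeat a pose let the fingers close. It gives the time, the measured TCP pose, the force and the opening at its end, in the units of the state.
- sense(): the state, without advancing time (a new reading comes with each control period).
- snapshot(name): name is "side" or "top" or "wrist"; returns (picture, depth): 384x512x3 uint8, blue, green, red; 384x512 float32, mm along the optical axis (not along the pixel's ray), 0 where there is no reading.
- camera_info(name): a dict with "fov_y" (degrees; the focal length in pixels is half the picture's height over the tangent of half this angle, whatever the lens; pixels are square), "cx", "cy" (the principal point, pixels), "dist_coeffs" ([k1, k2, p1, p2, k3] as OpenCV has them; the pictures are not rectified), "origin" and "orientation" of the camera in the world. Camera axes: x right, y down, z forward; pixel columns grow to the right and rows downward; lengths in mm; the calibration is good to about 2 mm. A picture is of the moment at which its call begins: read the wrist's pose just before it. camera_info takes no time and is no camera call; for the wrist camera it gives the pose at the moment of the call.
- hand_in(): hands the job in, once; it reports no verdict.
The state is a dict: "time": time; "joint_pos": joint angles; "qd": joint speeds; "joint_efforts": joint torques, N m; "tool_pos": TCP position; "tcp_rot": TCP orientation; "ft_force": force on the tool from outside, world axes, zero at the start; "wrist_torque": the same for the moment, N m; "finger_gap": finger opening in mm.
Only numpy, scipy, OpenCV 4.12 (cv2) and the standard library are available. Lean on these libraries where they do the work, as an engineer would, in place of code of your own. Each camera call takes 0.05 s, during which the arm holds its last target.

### The job

Stand the four steel wrench sockets upright on the yellow circles of the foam sheet, one centred on each circle, in order of size: the largest on the circle next to the ratchet handle, then ever smaller towards the extension bar. Leave the hook spanner where it lies.

Things in the scene. Friction and masses are not known exactly. Their poses are not given: they have to be found in the camera images.
- socket_a_center (a point): centre (on the axis, half-way up) of the smallest of four bright steel wrench sockets: an upright plain cylinder 24 mm in diameter and 40 mm tall, with a dark hexagonal opening drawn on its upper face; it stands loose on the bench at the start. z axis up along its axis.
- socket_b_center (a point): centre (on the axis, half-way up) of the second smallest of four bright steel wrench sockets: an upright plain cylinder 32 mm in diameter and 46 mm tall, with a dark hexagonal opening drawn on its upper face; it stands loose on the bench at the start. z axis up along its axis.
- socket_c_center (a point): centre (on the axis, half-way up) of the second largest of four bright steel wrench sockets: an upright plain cylinder 40 mm in diameter and 52 mm tall, with a dark hexagonal opening drawn on its upper face; it stands loose on the bench at the start. z axis up along its axis.
- socket_d_center (a point): centre (on the axis, half-way up) of the largest of four bright steel wrench sockets: an upright plain cylinder 50 mm in diameter and 60 mm tall, with a dark hexagonal opening drawn on its upper face; it stands loose on the bench at the start. z axis up along its axis.
- mark1: one of four identical yellow paint-pen circles (62 mm across, small cross in the middle) in a straight row on the foam sheet; origin at the centre of the circle on the foam's top face, 20 mm above the bench; flat, nothing to collide with. y axis along the row, x axis across it; neighbours are 70 to 90 mm apart. The marks are numbered 1 to 4 along +y. The fixed dark foam sheet is 120 mm across the row, 420 mm along it and 20 mm thick.
- mark2: one of four identical yellow paint-pen circles (62 mm across, small cross in the middle) in a straight row on the foam sheet; origin at the centre of the circle on the foam's top face, 20 mm above the bench; flat, nothing to collide with. y axis along the row, x axis across it; neighbours are 70 to 90 mm apart. The marks are numbered 1 to 4 along +y. The fixed dark foam sheet is 120 mm across the row, 420 mm along it and 20 mm thick.
- mark3: one of four identical yellow paint-pen circles (62 mm across, small cross in the middle) in a straight row on the foam sheet; origin at the centre of the circle on the foam's top face, 20 mm above the bench; flat, nothing to collide with. y axis along the row, x axis across it; neighbours are 70 to 90 mm apart. The marks are numbered 1 to 4 along +y. The fixed dark foam sheet is 120 mm across the row, 420 mm along it and 20 mm thick.
- mark4: one of four identical yellow paint-pen circles (62 mm across, small cross in the middle) in a straight row on the foam sheet; origin at the centre of the circle on the foam's top face, 20 mm above the bench; flat, nothing to collide with. y axis along the row, x axis across it; neighbours are 70 to 90 mm apart. The marks are numbered 1 to 4 along +y. The fixed dark foam sheet is 120 mm across the row, 420 mm along it and 20 mm thick.
- ratchet: short steel ratchet handle with a black grip and a round head, 105 mm long, fixed to the foam across one end of the row (either the mark 1 end or the mark 4 end), 60 to 70 mm beyond the end mark; origin at its middle on the foam's top face, its length along its x axis, highest part 17 mm above the foam. A plain steel extension bar, also fixed and 17 mm high, lies in the same way at the other end.
- hook_spanner_mid (a point): middle of the straight handle of a loose dark steel hook spanner about 210 mm long, 75 mm wide at the hook and 12 mm thick, lying flat on the bench to the left (+y) of the foam; point 6 mm above the bench; handle along its x axis, hook at the +x end. To be left alone. Other bystanders, all low: an orange knife and a paint pen to the right of the foam, a carton 40 mm high beyond it.

How it is judged:
By the outcome, as a careful person would: the job done as asked, in the order asked, and still so for the second after the job is handed in, with the robot touching nothing.
It also fails if it takes over 88 s, if anything falls off the work surface, if the arm or the gripper's body presses on something with over 40 N, if the wrist force passes 120 N, or if a joint passes its speed limit or range.

## Working session

There is one attempt and no reset: what is moved stays moved. The work goes in short steps, Python scripts to look and compute and a tool call to move; the robot and the scene stay as the last step left them, time stands still between calls to the robot, and variables do not carry over. Pictures are saved under pics/ and viewed, and the job is handed in when it is done.

Besides the shell and the picture viewer there is one more tool, called after "Request:" by a JSON object that holds its "name" and its "arguments", one argument or row to a line. jog_arm: Moves the arm, as the interface text tells. Its arguments: {"type":"object","properties":{"plan":{"type":"array","items":{"type":"array"}},"force":{"type":"number"}},"required":["plan"]}

```bash
mkdir -p pics; ls; python3 - <<'E'
from bench import *
import cv2
s=sense(); print(s)
for n in ("top","side"):
    print(n,camera_info(n))
    im,d=snapshot(n); cv2.imwrite(f"pics/{n}0.png",im)
    import numpy as np; np.savez(f"{n}0.npz",im=im,d=d)
print(camera_info("wrist"))
E
```

```text
pics
{'time': 0.0, 'joint_pos': array([-7.96634887e+01,  7.51557021e+00,  8.53315842e+01, -1.67966399e-03,
        8.72616010e+01, -4.89391440e+00]), 'qd': array([-0.01161257,  0.05524915,  0.03598609,  0.12979276,  0.02159385,
        0.00406063]), 'joint_efforts': array([-3.32102376e-03, -5.69415092e+01, -5.00554061e+01, -6.43006297e-04,
        1.48305466e-02,  4.67738435e-07]), 'tool_pos': array([ 157.52734479, -578.39542898,  247.21750111]), 'tcp_rot': array([-1.79891498e+02, -7.60655882e-03,  1.52305004e+01]), 'ft_force': array([ 0.66518846, -0.70844153, -0.14894141]), 'wrist_torque': array([-0.00827902,  0.03496695, -0.04774751]), 'finger_gap': 85.60562460337701}
top {'fov_y': 50.489984114040965, 'cx': 258.17643502717385, 'cy': 194.8877542906825, 'dist_coeffs': array([-0.10794828,  0.        ,  0.        ,  0.        ,  0.        ]), 'origin': array([ 384.99635157,   68.66496158, 1187.07832454]), 'orientation': array([-170.91989878,    0.44021686,  -89.39747819])}
side {'fov_y': 47.482907638362, 'cx': 254.87870274168037, 'cy': 194.07886387376638, 'dist_coeffs': array([0.03190449, 0.        , 0.        , 0.        , 0.        ]), 'origin': array([-95.23311316, 723.46433734, 691.03716481]), 'orientation': array([-1.23254806e+02, -9.11914648e-02, -1.35062715e+02])}
{'fov_y': 69.89911464005601, 'cx': 255.55992810197571, 'cy': 192.1274396787773, 'dist_coeffs': array([-0.00010195,  0.        ,  0.        ,  0.        ,  0.        ]), 'origin': array([ 220.61140558, -561.71963903,  373.33286239]), 'orientation': array([ 1.64907560e+02,  1.00269806e-01, -7.47923158e+01])}
```

View pics/top0.png

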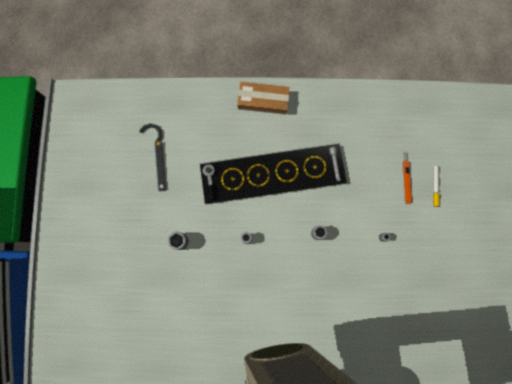

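View pics/side0.png

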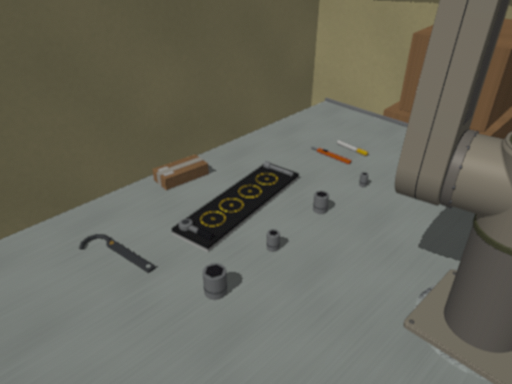

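Top view: the ratchet (round head) is at the left end (208,178), which is the +y end, and the extension bar is at (335,163). The sockets are at (177,240) D, (246,238) B, (320,233) C and (387,237) A. The spanner is at (160,165). Next I'll measure them.

```bash
cat > h.py <<'E'
import numpy as np, cv2
from scipy.spatial.transform import Rotation as Rn
def KR(ci,h=384):
    f=h/2/np.tan(np.radians(ci["fov_y"])/2)
    return np.array([[f,0,ci["cx"]],[0,f,ci["cy"]],[0,0,1]]),Rn.from_euler("xyz",ci["orientation"],degrees=True).as_matrix()
def cast(ci,uv,z):
    K,R=KR(ci); p=cv2.undistortPoints(np.float64(uv).reshape(-1,1,2),K,np.float64(ci["dist_coeffs"])).reshape(-1,2)
    d=np.c_[p,np.ones(len(p))]@R.T; o=np.array(ci["origin"])
    return o+d*((z-o[2])/d[:,2])[:,None]
def proj(ci,P):
    K,R=KR(ci); Pc=(np.atleast_2d(P)-ci["origin"])@R
    return cv2.projectPoints(Pc,np.zeros(3),np.zeros(3),K,np.float64(ci["dist_coeffs"]))[0].reshape(-1,2)
E
python3 - <<'E'
from bench import *
from h import *
z=np.load("top0.npz"); im,d=z["im"],z["d"]; ci=camera_info("top")
hsv=cv2.cvtColor(im,cv2.COLOR_BGR2HSV)
m=cv2.inRange(hsv,(18,100,70),(35,255,255)); m[:, 360:]=0; m[:130]=0
m2=cv2.dilate(m,np.ones((3,3)))
n,l,st,c=cv2.connectedComponentsWithStats(m2)
for i in range(1,n):
    if st[i,4]>60: 
        x,y,w,h=st[i,:4]; cc=(x+(w-1)/2,y+(h-1)/2); print("mark",c[i],cc,cast(ci,c[i],20).round(1))
# sockets by depth: height map
v,u=np.mgrid[0:384,0:512]
K,R=KR(ci); p=cv2.undistortPoints(np.float64(np.c_[u.ravel(),v.ravel()]).reshape(-1,1,2),K,ci["dist_coeffs"]).reshape(-1,2)
P=(np.c_[p,np.ones(len(p))]*d.ravel()[:,None])@R.T+ci["origin"]; H=P[:,2].reshape(384,512)
for u0,v0 in ((177,240),(246,238),(320,233),(387,237)):
    w=(abs(u-u0)<18)&(abs(v-v0)<14)&(H>25)
    print((u0,v0),w.sum(),np.percentile(H[w],90).round(1) if w.sum() else None, P.reshape(384,512,3)[w][H[w]>np.percentile(H[w],90)-8].mean(0).round(1))
big=cv2.resize(im[120:270,140:420],None,fx=2.8,fy=2.8,interpolation=cv2.INTER_CUBIC); cv2.imwrite("pics/topz.png",big)
E
```

```text
mark [314.48972603 166.30821918] (np.float64(314.5), np.float64(166.5)) [[658.  -85.1  20. ]]
mark [286.17105263 170.61184211] (np.float64(286.5), np.float64(170.5)) [[644.2  -1.7  20. ]]
mark [241.44618395 175.89823875] (np.float64(244.5), np.float64(176.5)) [[627.2 129.1  20. ]]
mark [264.52238806 181.65671642] (np.float64(264.0), np.float64(181.0)) [[610.7  61.5  20. ]]
(177, 240) 292 63.2 [435.  302.9  73.5]
(246, 238) 104 50.0 [445.9 110.9  80.9]
(320, 233) 167 55.7 [460.7 -85.7 104.9]
(387, 237) 66 43.1 [ 450.6 -276.5   61.2]
```

View pics/topz.png

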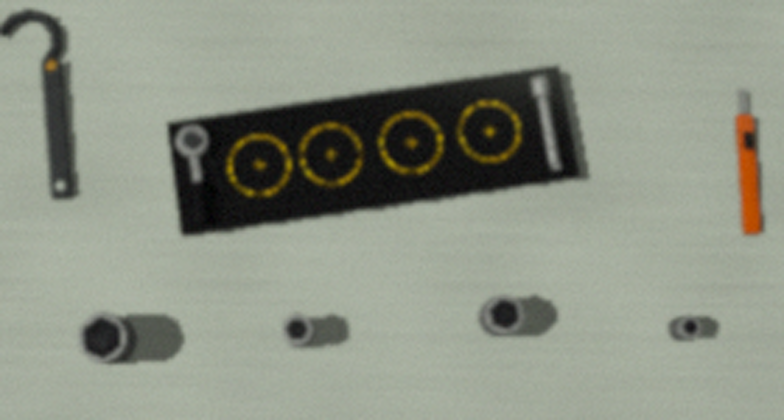

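```bash
python3 - <<'E'
from bench import *
from h import *
im,d=snapshot("wrist"); cv2.imwrite("pics/w0.png",im)
ci=camera_info("top")
print(cast(ci,[(104/2.8+139.7,336/2.8+119.7)],60).round(0),cast(ci,[(297/2.8+139.7,328/2.8+119.7)],46).round(0),cast(ci,[(503/2.8+139.7,315/2.8+119.7)],52).round(0),cast(ci,[(689/2.8+139.7,327/2.8+119.7)],40).round(0))
print(cast(ci,np.array([(490,131),(411,142),(331,154),(260,164),(545,122),(192,150),(60,125)])/2.8+[139.7,119.7],20).round(0))
E
```

```text
[[437. 304.  60.]] [[448. 113.  46.]] [[463. -92.  52.]] [[ 452. -283.   40.]]
[[ 658.  -86.   20.]
 [ 645.   -3.   20.]
 [ 631.   81.   20.]
 [ 620.  155.   20.]
 [ 668. -144.   20.]
 [ 634.  227.   20.]
 [ 660.  368.   20.]]
```

View pics/w0.png

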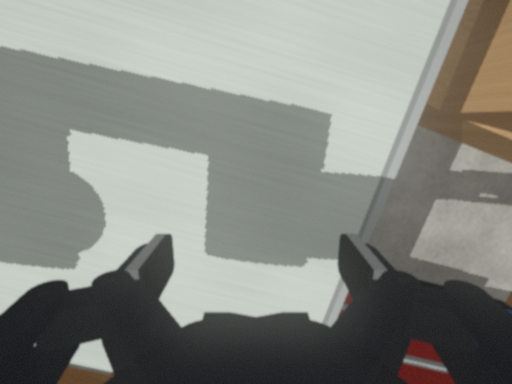

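The wrist view is clear above row 240, and between the fingers down to about row 310. I'll check the nose length, then plan the move to a hover over socket A at (452,-283) with yaw 99.

```bash
python3 - <<'E'
import bench
print([n for n in dir(bench) if not n.startswith('__')]); print(getattr(bench,'nose_length',None))
E
cat > mv.py <<'E'
from h import *
import sys
# usage: mv.py x0 y0 z0 yaw0  x y z yaw  -> shift (m, tool axes), turn
a=list(map(float,sys.argv[1:9]))
R0=Rn.from_euler("xyz",[180,0,a[3]],degrees=True); R1=Rn.from_euler("xyz",[180,0,a[7]],degrees=True)
print("shift m",(R0.inv().apply(np.array(a[4:7])-a[0:3])/1000).round(4),"turn",(R0.inv()*R1).as_rotvec(degrees=True).round(2))
E
python3 mv.py 157.629 -578.929 248.292 15.229 450 -283 160 99
```

```text
['PlanningError', 'camera_info', 'hand_in', 'nose_length', 'sense', 'snapshot']
17.0
shift m [ 0.3598 -0.2087  0.0883] turn [  0.     0.   -83.77]
```

Request:
{"name": "jog_arm", "arguments": {
  "plan": [
    [[0,0,-5],[0.02,-0.012,0.005],1],
    [[0,0,-14],[0.06,-0.035,0.015],1],
    [[0,0,-24],[0.103,-0.06,0.025],1],
    [[0,0,-34],[0.146,-0.085,0.036],1],
    [[0,0,-44],[0.189,-0.11,0.046],1],
    [[0,0,-54],[0.232,-0.135,0.057],1],
    [[0,0,-64],[0.275,-0.16,0.067],1],
    [[0,0,-73],[0.313,-0.182,0.077],1],
    [[0,0,-80],[0.344,-0.2,0.084],1],
    [[0,0,-83.8],[0.36,-0.209,0.088],1],
    [[0,0,-83.8],[0.36,-0.209,0.088],1],
    [[0,0,-83.8],[0.36,-0.209,0.088],1]
  ]
}}

```text
time: 1.65
tool_pos: [449.6, -283.6, 160.5]
tcp_rot: [-180.0, 0.0, 98.9]
ft_force: [-0.9, -0.4, -0.0]
finger_gap: 85.4
```

```bash
python3 - <<'E'
from bench import *
from h import *
s=sense(); print(s["time"],s["tool_pos"],s["tcp_rot"],abs(s["qd"]).max(),s["joint_pos"].round(1)); ci=camera_info("wrist"); print(ci)
im,d=snapshot("wrist"); cv2.imwrite("pics/w1.png",im); np.savez("w1.npz",im=im,d=d)
E
```

```text
1.65 [ 449.63024889 -283.55105178  160.5012473 ] [-1.79984676e+02  2.72965925e-02  9.89167428e+01] 0.6654603095724584 [-37.7   0.3 102.1  -0.   77.6 -46.7]
{'fov_y': 69.89911464005601, 'cx': 255.55992810197571, 'cy': 192.1274396787773, 'dist_coeffs': array([-0.00010195,  0.        ,  0.        ,  0.        ,  0.        ]), 'origin': array([ 438.8731578 , -218.74342281,  286.43885078]), 'orientation': array([ 1.64860733e+02, -2.00636053e-03,  8.89203355e+00])}
```

View pics/w1.png

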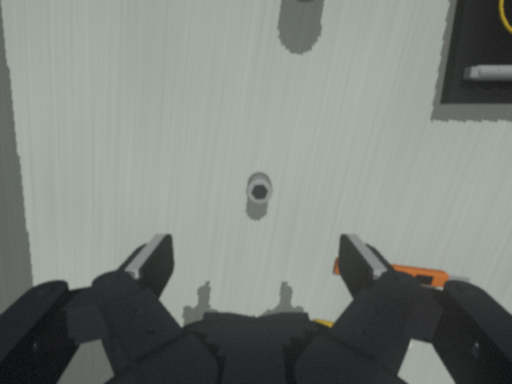

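The wrist view shows socket A with its dark hexagon at about (260,191), centred between the jaws. The orange knife is at the lower right.

```bash
cat >> h.py <<'E'
def hexc(im,ci,uv,z,r=25,thr=75):
    g=cv2.cvtColor(im,cv2.COLOR_BGR2GRAY); u,v=map(int,uv)
    m=np.zeros_like(g); m[max(0,v-r):v+r,max(0,u-r):u+r]=(g[max(0,v-r):v+r,max(0,u-r):u+r]<thr)*255
    n,l,st,c=cv2.connectedComponentsWithStats(m)
    out=[]
    for i in range(1,n):
        if st[i,4]>25: out.append((c[i].round(2),st[i,2:5],cast(ci,c[i],z)[0].round(1)))
    return out
E
python3 - <<'E'
from bench import *
from h import *
z=np.load("w1.npz"); ci=camera_info("wrist")
for t in (60,70,80): print(hexc(z["im"],ci,(260,191),40,14,t))
g=cv2.cvtColor(z["im"],cv2.COLOR_BGR2GRAY); print(g[176:206:2,244:278:2])
K,R=KR(ci);d=z["d"]; v,u=np.mgrid[170:210,240:280]; P=np.c_[(u.ravel()-K[0,2])/K[0,0],(v.ravel()-K[1,2])/K[0,0],np.ones(u.size)]*d[170:210,240:280].reshape(-1,1)
P=P@R.T+ci["origin"]; w=P[:,2]>33; print(np.median(P[~w,2]),np.median(P[w,2]),P[w].mean(0),(P[w].min(0)+P[w].max(0))/2,np.ptp(P[w],0))
E
python3 mv.py 450 -283 160.3 99 449.6 -283.5 160 99
```

```text
[]
[(array([259.49, 191.71]), array([13, 12, 80], dtype=int32), array([ 452.7, -283.9,   40. ]))]
[(array([259.21, 191.57]), array([ 14,  12, 133], dtype=int32), array([ 452.4, -283.8,   40. ]))]
[[170 168 165 136 110 114 121 125 125 123 117 113 143 169 170 168 169]
 [170 168 147 108 115 122 130 132 130 128 122 116 123 160 169 169 170]
 [170 167 133 110 121 134 147 149 149 145 141 124 116 143 168 169 170]
 [169 162 119 119 138 146 147 146 144 145 147 141 123 127 165 169 171]
 [168 158 117 135 144 131 128 123 119 117 136 145 139 127 159 168 171]
 [168 158 131 144 140 101  77  73  71  74 105 136 143 136 157 169 171]
 [167 149 137 143 126  79  70  67  67  66  72 112 142 140 153 169 171]
 [167 138 136 137 103  68  69  69  69  68  66  83 130 142 150 169 172]
 [167 138 139 132  84  65  67  69  69  68  68  83 129 140 154 170 170]
 [167 147 139 138 102  71  65  68  67  68  66 104 139 139 161 170 172]
 [168 155 128 142 133  94  70  67  68  68  76 125 139 146 166 171 171]
 [167 156 119 136 140 125  89  84  86  94 108 135 140 158 168 171 172]
 [167 154 116 119 131 139 132 132 133 135 134 136 147 165 170 172 170]
 [166 147 115 113 117 126 130 133 135 131 125 122 155 167 169 172 170]
 [165 134 111 113 113 113 115 116 117 113 112 117 155 168 171 172 168]]
0.7163765108118128 40.60133654245483 [ 452.00762504 -282.01594096   43.71710228] [ 451.31260196 -257.03128169  159.83053539] [ 25.00863313  76.24518    253.4077123 ]
shift m [-0.0004 -0.0005  0.0003] turn [0. 0. 0.]
```

```bash
python3 mv.py 449.6 -283.5 160.4 99 452.5 -283.8 22 99; python3 mv.py 452.5 -283.8 22 99 637 46 260 99
```

```text
shift m [-0.0007  0.0028  0.1384] turn [0. 0. 0.]
shift m [ 0.2969  0.2338 -0.238 ] turn [0. 0. 0.]
```

Request:
{"name": "jog_arm", "arguments": {
  "plan": [
    [[0,0,0],[-0.001,0.003,0.03],1],
    [[0,0,0],[-0.001,0.003,0.075],1],
    [[0,0,0],[-0.001,0.003,0.115],1],
    [[0,0,0],[-0.001,0.003,0.134],1],
    [[0,0,0],[-0.001,0.003,0.1385],1],
    [[0,0,0],[-0.001,0.003,0.1385],0],
    [[0,0,0],[-0.001,0.003,0.1385],-0.5],
    [[0,0,0],[-0.001,0.003,0.1385],-1],
    [[0,0,0],[-0.001,0.003,0.1385],-1],
    [[0,0,0],[-0.001,0.003,0.1385],-1],
    [[0,0,0],[-0.001,0.003,0.1385],-1]
  ],
  "force": 40
}}

```text
time: 3.08
tool_pos: [453.9, -283.6, 22.9]
tcp_rot: [179.9, 0.1, 99.0]
ft_force: [-1.5, 1.1, 5.6]
finger_gap: 23.2
```

Request:
{"name": "jog_arm", "arguments": {
  "plan": [
    [[0,0,0],[0,0,-0.01],-1],
    [[0,0,0],[0.0,0.0,-0.04],-1],
    [[0,0,0],[0.01,0.008,-0.085],-1],
    [[0,0,0],[0.035,0.027,-0.125],-1],
    [[0,0,0],[0.075,0.059,-0.16],-1],
    [[0,0,0],[0.12,0.095,-0.19],-1],
    [[0,0,0],[0.165,0.13,-0.215],-1],
    [[0,0,0],[0.21,0.165,-0.232],-1],
    [[0,0,0],[0.255,0.2,-0.238],-1],
    [[0,0,0],[0.285,0.225,-0.238],-1],
    [[0,0,0],[0.297,0.234,-0.238],-1],
    [[0,0,0],[0.297,0.234,-0.238],-1]
  ]
}}

```text
time: 4.58
tool_pos: [637.5, 47.2, 259.6]
tcp_rot: [-180.0, 0.0, 99.1]
ft_force: [0.5, 0.3, -1.5]
finger_gap: 23.0
```

```bash
python3 - <<'E'
from bench import *
from h import *
import pickle
s=sense(); print(s["time"],s["tool_pos"],s["tcp_rot"],abs(s["qd"]).max(),s["finger_gap"]); ci=camera_info("wrist")
im,d=snapshot("wrist"); cv2.imwrite("pics/w2.png",im); pickle.dump((im,d,ci,s),open("w2.pkl","wb"))
E
```

```text
4.575 [637.48594975  47.18545132 259.55763219] [-1.79950012e+02  7.95233930e-03  9.91001423e+01] 1.9503019686823886 23.029537424348426
```

View pics/w2.png

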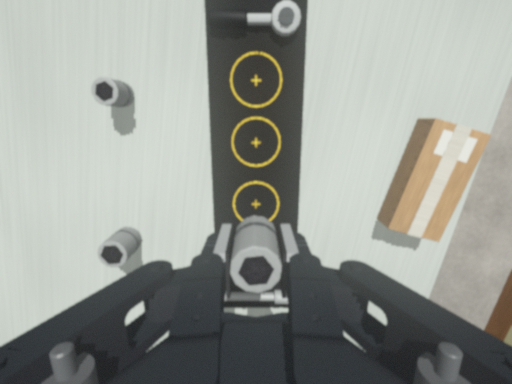

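The wrist view shows the held socket A. Marks 4, 3 and 2 are at (256,80), (256,142) and (256,204), and the ratchet head is at (286,17) beyond mark 4. The held socket hides mark 1.

```bash
cat >> h.py <<'E'
def marks(im,ci,vmax=240):
    hsv=cv2.cvtColor(im,cv2.COLOR_BGR2HSV); m=cv2.inRange(hsv,(18,90,60),(38,255,255)); m[vmax:]=0
    m=cv2.dilate(m,np.ones((2,2))) if 0 else m
    n,l,st,c=cv2.connectedComponentsWithStats(cv2.morphologyEx(m,cv2.MORPH_CLOSE,np.ones((3,3))))
    out=[]
    for i in range(1,n):
        if st[i,4]<100: 
            if st[i,4]>8: out.append(("cross",c[i].round(2),cast(ci,c[i],20)[0].round(1)))
            continue
        ys,xs=np.nonzero(l==i); P=cast(ci,np.c_[xs,ys],20)[:,:2]
        A=np.c_[2*P,np.ones(len(P))]; s=np.linalg.lstsq(A,(P**2).sum(1),rcond=None)[0]
        out.append(("ring",c[i].round(1),s[:2].round(1),"r",np.sqrt(s[2]+s[:2]@s[:2]).round(1)))
    return out
E
python3 - <<'E'
from h import *
import pickle
im,d,ci,s=pickle.load(open("w2.pkl","rb"))
for o in marks(im,ci): print(o)
for t in (70,90): print(hexc(im,ci,(105,91),52,16,t),hexc(im,ci,(113,253),52,16,t))
E
python3 mv.py 637.5 46.5 259.6 99 650 -36 259.6 99
```

```text
('ring', array([255.7,  79. ]), array([619.4, 157. ]), 'r', np.float64(31.0))
('cross', array([255.54,  79.93]), array([619.2, 156.8,  20. ]))
('ring', array([256. , 141.2]), array([631.3,  81.9]), 'r', np.float64(31.0))
('cross', array([255.52, 141.99]), array([631.2,  81.7,  20. ]))
('ring', array([255.5, 197. ]), array([644.5,  -1.8]), 'r', np.float64(31.0))
('cross', array([255.62, 203.57]), array([644.7,  -1.9,  20. ]))
[(array([99.92, 90.85]), array([ 8, 13, 40], dtype=int32), array([445.9, 113.3,  52. ]))] [(array([107.97, 255.35]), array([13, 14, 60], dtype=int32), array([459. , -95.1,  52. ]))]
[(array([103.93,  90.75]), array([ 15,  17, 197], dtype=int32), array([450.4, 114.1,  52. ]))] [(array([111.39, 254.29]), array([ 20,  16, 241], dtype=int32), array([463.5, -92.8,  52. ]))]
shift m [-0.0834 -0.0006 -0.    ] turn [0. 0. 0.]
```

Request:
{"name": "jog_arm", "arguments": {
  "plan": [
    [[0,0,0],[-0.02,0,0],-1],
    [[0,0,0],[-0.055,0,0],-1],
    [[0,0,0],[-0.078,0,0],-1],
    [[0,0,0],[-0.083,0,0],-1],
    [[0,0,0],[-0.083,0,0],-1]
  ]
}}

```text
time: 5.25
tool_pos: [650.6, -35.8, 259.7]
tcp_rot: [-180.0, -0.0, 99.0]
ft_force: [0.5, -0.2, -0.9]
finger_gap: 22.8
```

```bash
python3 - <<'E'
from bench import *
from h import *
import pickle
s=sense(); print(s["time"],s["tool_pos"],s["tcp_rot"],abs(s["qd"]).max(),s["finger_gap"]); ci=camera_info("wrist")
im,d=snapshot("wrist"); cv2.imwrite("pics/w3.png",im); pickle.dump((im,d,ci,s),open("w3.pkl","wb"))
for o in marks(im,ci): print(o)
E
```

```text
5.25 [650.57127392 -35.75020109 259.73181257] [-1.79991862e+02 -2.46151077e-02  9.89562259e+01] 1.5013870214719953 22.84156053242451
('ring', array([255.3,  20. ]), array([619.4, 156.7]), 'r', np.float64(30.7))
('cross', array([255.21,   3.36]), array([619.5, 156.2,  20. ]))
('ring', array([255.6,  71.5]), array([631.3,  82.1]), 'r', np.float64(31.0))
('cross', array([255.41,  73.  ]), array([631.4,  82. ,  20. ]))
('ring', array([255.6, 141.7]), array([644.6,  -1.7]), 'r', np.float64(31.0))
('cross', array([422.  , 132.08]), array([856.8,  45.2,  20. ]))
('cross', array([255.43, 142.52]), array([644.5,  -1.8,  20. ]))
('ring', array([255.6, 196.8]), array([657.7, -84.2]), 'r', np.float64(31.0))
('cross', array([255.39, 203.31]), array([657.5, -84.5,  20. ]))
```

View pics/w3.png

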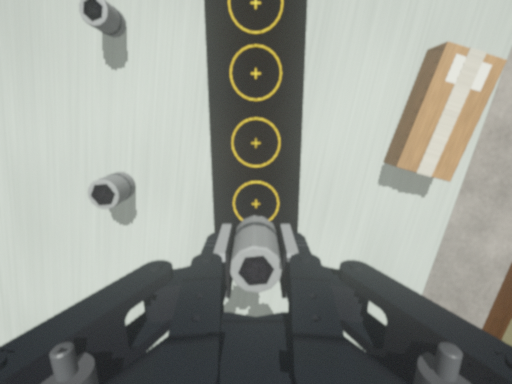

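The view shows mark 1 at (255,203) and the held socket's hexagon at about (257,269). I'll measure the socket's offset in the hand.

```bash
python3 - <<'E'
from h import *
import pickle
for f in ("w2.pkl","w3.pkl"):
    im,d,ci,s=pickle.load(open(f,"rb"))
    g=cv2.cvtColor(im,cv2.COLOR_BGR2GRAY)
    if f=="w3.pkl":print(g[250:296:3,230:288:3])
    for t in (50,60,70): print(t,hexc(im,ci,(258,270),s["tool_pos"][2]+17.1,20,t))
    print(s["tool_pos"])
    K,R=KR(ci); v,u=np.mgrid[240:292,225:290]; dd=d[240:292,225:290].ravel(); P=(np.c_[(u.ravel()-K[0,2])/K[0,0],(v.ravel()-K[1,2])/K[0,0],np.ones(u.size)]*dd[:,None])@R.T+ci["origin"]
    print(np.histogram(P[:,2]-s["tool_pos"][2],bins=np.arange(-40,40,4)))
E
```

```text
50 []
60 []
70 [(array([255.48, 270.47]), array([ 32,  26, 569], dtype=int32), array([636.8,  47.2, 276.7]))]
[637.48594975  47.18545132 259.55763219]
(array([   0,    0,    0,    0,    0,    0,    0,    0,    5,   23,   48,
         83,  227,  320, 2050,  379,   38,   35,    0]), array([-40, -36, -32, -28, -24, -20, -16, -12,  -8,  -4,   0,   4,   8,
        12,  16,  20,  24,  28,  32,  36]))
[[ 62 117 141 159 178 185 186 182 181 183 180 183 186 179 152 140 116  64
   76 160]
 [ 63 125 151 179 181 180 179 180 179 180 180 180 179 182 180 155 126  64
   77 165]
 [ 70 138 175 180 179 168 157 153 146 127 118 127 176 178 181 178 144  69
   80 168]
 [ 83 168 180 180 174  91  69  64  61  66  63  66 129 178 179 179 167  80
   81 117]
 [105 178 179 179 143  66  67  66  66  67  68  65  70 152 177 179 167  86
   78  80]
 [123 179 178 176  91  64  67  68  73  72  70  66  61  75 163 177 167  99
   74  63]
 [132 177 178 156  65  66  68  72  68  70  68  69  64  64  97 172 171 111
   70  60]
 [141 180 176 104  66  65  69  68  69  69  67  68  66  63 114 175 176 133
   64  61]
 [121 179 177 125  69 
[... 356 characters left out ...]
170 173 173 174 175 184 206 208 100
   58  60]
 [ 91 155 140 138 150 169 173 174 174 175 177 174 181 194 206 209 208 120
   57  57]
 [ 95 139 141 138 139 141 145 147 153 159 194 204 209 208 208 209 210 151
   63  62]
 [108 139 140 138 140 138 142 140 140 142 203 209 209 208 207 210 210 164
   65  71]]
50 []
60 []
70 [(array([255.61, 270.53]), array([ 31,  26, 476], dtype=int32), array([650. , -35.8, 276.8]))]
[650.57127392 -35.75020109 259.73181257]
(array([   0,    0,    0,    0,    0,    0,    0,    1,    2,   25,   48,
         78,  224,  310, 2052,  381,   40,   37,    0]), array([-40, -36, -32, -28, -24, -20, -16, -12,  -8,  -4,   0,   4,   8,
        12,  16,  20,  24,  28,  32,  36]))
```

```bash
cat > track.py <<'E'
from h import *
import sys,json
# cmd history of final rows: (turnz, shift)
hist=json.load(open("hist.json"))
p=np.array([157.629,-578.929,248.292]); R=Rn.from_euler("xyz",[180,0,15.229],degrees=True)
for t,s in hist: p=p+R.apply(np.array(s)*1000); R=R*Rn.from_rotvec([0,0,t],degrees=True)
print("cmd",p.round(2),R.as_euler("xyz",degrees=True).round(2))
if len(sys.argv)>1:
    q=np.array(list(map(float,sys.argv[1:4]))); print("shift",(R.inv().apply(q-p)/1000).round(4))
E
echo '[[-83.8,[0.36,-0.209,0.088]],[0,[-0.001,0.003,0.1385]],[0,[0.297,0.234,-0.238]],[0,[-0.083,0,0]]]' > hist.json
python3 track.py 658 -84.3 43.4
```

```text
cmd [650.72 -35.15 259.79] [180.     0.    99.03]
shift [-0.0497 -0.0005  0.2164]
```

Request:
{"name": "jog_arm", "arguments": {
  "plan": [
    [[0,0,0],[-0.02,0,0.02],-1],
    [[0,0,0],[-0.045,0,0.065],-1],
    [[0,0,0],[-0.0497,-0.0005,0.115],-1],
    [[0,0,0],[-0.0497,-0.0005,0.16],-1],
    [[0,0,0],[-0.0497,-0.0005,0.19],-1],
    [[0,0,0],[-0.0497,-0.0005,0.205],-1],
    [[0,0,0],[-0.0497,-0.0005,0.212],-1],
    [[0,0,0],[-0.0497,-0.0005,0.215],-1],
    [[0,0,0],[-0.0497,-0.0005,0.2162],-1],
    [[0,0,0],[-0.0497,-0.0005,0.2162],-1]
  ]
}}

```text
time: 6.55
tool_pos: [658.7, -84.4, 44.7]
tcp_rot: [179.9, 0.0, 99.0]
ft_force: [-0.5, 0.5, -0.9]
finger_gap: 23.0
```

```bash
python3 - <<'E'
from bench import *
for i in range(2):
    s=sense(); print(s["time"],s["tool_pos"],s["ft_force"],s["finger_gap"])
E
```

```text
6.55 [658.71276703 -84.44818961  44.67224736] [-0.52339353  0.47564868 -0.91596853] 22.987725825572337
6.55 [658.71276703 -84.44818961  44.67224736] [-0.52339353  0.47564868 -0.91596853] 22.987725825572337
```

Request:
{"name": "jog_arm", "arguments": {
  "plan": [
    [[0,0,0],[0,0,0.0008],-1],
    [[0,0,0],[0,0,0.0014],-1],
    [[0,0,0],[0,0,0.0014],-1],
    [[0,0,0],[0,0,0.0014],0],
    [[0,0,0],[0,0,0.0014],1],
    [[0,0,0],[0,0,0.0014],1],
    [[0,0,0],[0,0,0.0014],1],
    [[0,0,0],[0,0,-0.02],1],
    [[0,0,0],[0,0,-0.06],1],
    [[0,0,0],[0,0,-0.1],1],
    [[0,0,0],[0,0,-0.116],1],
    [[0,0,0],[0,0,-0.116],1]
  ]
}}

```text
time: 8.05
tool_pos: [659.1, -84.6, 161.8]
tcp_rot: [179.8, 0.1, 99.0]
ft_force: [-0.6, -0.3, -0.3]
finger_gap: 85.8
```

```bash
python3 - <<'E'
from bench import *
from h import *
import pickle
s=sense(); print(s["time"],s["tool_pos"],s["tcp_rot"],s["finger_gap"]); ci=camera_info("wrist")
im,d=snapshot("wrist"); cv2.imwrite("pics/w4.png",im); pickle.dump((im,d,ci,s),open("w4.pkl","wb"))
for o in marks(im,ci,310): print(o)
uv=proj(ci,[[658,-84.3,60]])[0]; print(uv)
for t in (70,90):print(hexc(im,ci,uv,60,14,t))
E
```

```text
8.05 [659.12830918 -84.56548298 161.83504734] [1.79802483e+02 7.81976997e-02 9.90284216e+01] 85.76579585003749
('ring', array([253.9,  20.1]), array([631.3,  81.6]), 'r', np.float64(30.5))
('ring', array([254.3,  95.3]), array([644.6,  -1.6]), 'r', np.float64(31.0))
('ring', array([254.2,  97.1]), array([644.7,  -1.7]), 'r', np.float64(4.6))
('cross', array([490.92, 105.31]), array([863.9,  25.7,  20. ]))
('ring', array([254.5, 183.3]), array([657.7, -84.2]), 'r', np.float64(31.0))
[254.54247164 196.11669897]
[(array([254.31, 195.86]), array([ 14,  13, 134], dtype=int32), array([657.8, -84.1,  60. ])), (array([242.89, 206.22]), array([10, 10, 36], dtype=int32), array([649.4, -94.9,  60. ]))]
[(array([254.23, 195.87]), array([ 16,  14, 164], dtype=int32), array([657.7, -84.1,  60. ])), (array([243.33, 205.96]), array([13, 12, 49], dtype=int32), array([649.7, -94.6,  60. ])), (array([264.12, 206.97]), array([10,  8, 32], dtype=int32), array([667.8, -92.7,  60. ]))]
```

View pics/w4.png

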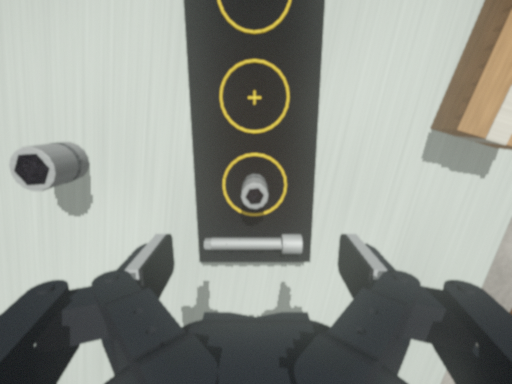

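Socket A stands on mark 1: the hexagon at (254,196) puts it at (657.8,-84.1), against a ring centre of (657.7,-84.2). Next is B.

```bash
echo '[[-83.8,[0.36,-0.209,0.088]],[0,[-0.001,0.003,0.1385]],[0,[0.297,0.234,-0.238]],[0,[-0.083,0,0]],[0,[-0.0497,-0.0005,0.2162]],[0,[0,0,-0.116]]]' > hist.json
python3 track.py 449 113 160
```

```text
cmd [658.03 -84.31 159.59] [180.     0.    99.03]
shift [ 0.2277 -0.1755 -0.0004]
```

Request:
{"name": "jog_arm", "arguments": {
  "plan": [
    [[0,0,0],[0.015,-0.012,0],1],
    [[0,0,0],[0.05,-0.038,0],1],
    [[0,0,0],[0.09,-0.069,0],1],
    [[0,0,0],[0.13,-0.1,0],1],
    [[0,0,0],[0.17,-0.131,0],1],
    [[0,0,0],[0.205,-0.158,0],1],
    [[0,0,0],[0.223,-0.172,0],1],
    [[0,0,0],[0.2277,-0.1755,0],1],
    [[0,0,0],[0.2277,-0.1755,0],1],
    [[0,0,0],[0.2277,-0.1755,0],1]
  ]
}}

```text
time: 9.35
tool_pos: [449.4, 112.4, 159.2]
tcp_rot: [-180.0, 0.0, 99.0]
ft_force: [-0.5, 0.3, -0.0]
finger_gap: 84.9
```

```bash
cat > look.py <<'E'
from bench import *
from h import *
import pickle,sys
# look.py name ztop x y
n=sys.argv[1]; zt,x,y=map(float,sys.argv[2:5])
s=sense(); print(s["time"],s["tool_pos"].round(2),s["tcp_rot"].round(2),s["finger_gap"]); ci=camera_info("wrist")
im,d=snapshot("wrist"); cv2.imwrite(f"pics/{n}.png",im); pickle.dump((im,d,ci,s),open(n+".pkl","wb"))
uv=proj(ci,[[x,y,zt]])[0]; print(uv.round(1))
for t in (70,90,110): print(t,[o for o in hexc(im,ci,uv,zt,30,t) if o[1][2]>80])
E
python3 look.py w5 46 449 113
```

```text
9.35 [449.36 112.41 159.19] [-1.7996e+02  1.0000e-02  9.8990e+01] 84.92449494653772
[256.  192.5]
70 []
90 [(array([254.37, 191.2 ]), array([ 20,  21, 310], dtype=int32), array([447.4, 114. ,  46. ]))]
110 [(array([254.34, 191.2 ]), array([ 22,  22, 361], dtype=int32), array([447.4, 114. ,  46. ]))]
```

View pics/w5.png

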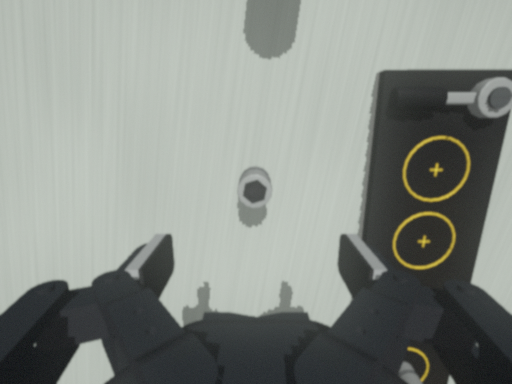

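B's hexagon is at (254.4,191.2), which puts it at (447.4,114.0).

Request:
{"name": "jog_arm", "arguments": {
  "plan": [
    [[0,0,0],[0.002,-0.0017,0.03],1],
    [[0,0,0],[0.002,-0.0017,0.075],1],
    [[0,0,0],[0.002,-0.0017,0.115],1],
    [[0,0,0],[0.002,-0.0017,0.132],1],
    [[0,0,0],[0.002,-0.0017,0.1356],1],
    [[0,0,0],[0.002,-0.0017,0.1356],0],
    [[0,0,0],[0.002,-0.0017,0.1356],-0.5],
    [[0,0,0],[0.002,-0.0017,0.1356],-1],
    [[0,0,0],[0.002,-0.0017,0.1356],-1],
    [[0,0,0],[0.002,-0.0017,0.1356],-1],
    [[0,0,0],[0.002,-0.0017,0.1356],-1]
  ],
  "force": 40
}}

```text
time: 10.78
tool_pos: [447.9, 114.9, 25.3]
tcp_rot: [179.9, 0.0, 99.0]
ft_force: [-1.6, -0.4, 6.0]
finger_gap: 30.9
```

```bash
echo '[[-83.8,[0.36,-0.209,0.088]],[0,[-0.001,0.003,0.1385]],[0,[0.297,0.234,-0.238]],[0,[-0.083,0,0]],[0,[-0.0497,-0.0005,0.2162]],[0,[0,0,-0.116]],[0,[0.2277,-0.1755,0]],[0,[0.002,-0.0017,0.1356]]]' > hist.json
python3 track.py 644.6 -1.8 110;python3 -c "
from bench import *
s=sense();print(s['tool_pos'])"
```

```text
cmd [446.98 114.73  23.99] [180.     0.    99.03]
shift [-0.1461  0.1769 -0.086 ]
[447.92091622 114.88803268  25.25119218]
```

Request:
{"name": "jog_arm", "arguments": {
  "plan": [
    [[0,0,0],[0,0,-0.01],-1],
    [[0,0,0],[0,0,-0.045],-1],
    [[0,0,0],[-0.01,0.012,-0.085],-1],
    [[0,0,0],[-0.035,0.042,-0.106],-1],
    [[0,0,0],[-0.068,0.082,-0.106],-1],
    [[0,0,0],[-0.1,0.122,-0.106],-1],
    [[0,0,0],[-0.13,0.157,-0.106],-1],
    [[0,0,0],[-0.143,0.173,-0.106],-1],
    [[0,0,0],[-0.1461,0.1769,-0.106],-1],
    [[0,0,0],[-0.1461,0.1769,-0.106],-1]
  ]
}}

```text
time: 12.02
tool_pos: [644.2, -1.5, 130.1]
tcp_rot: [-180.0, -0.0, 99.0]
ft_force: [-0.9, 0.9, -0.9]
finger_gap: 31.4
```

```bash
cat > hand.py <<'E'
from bench import *
from h import *
import sys
h=float(sys.argv[1]) # socket top above TCP
s=sense(); p=s["tool_pos"]; ci=camera_info("wrist"); im,d=snapshot("wrist"); cv2.imwrite(f"pics/{sys.argv[2]}.png",im)
print(s["time"],p.round(2),s["finger_gap"].round(1),s["ft_force"].round(1))
uv=proj(ci,[p+[0,0,h]])[0]; print(uv.round(1))
Rt=Rn.from_euler("xyz",s["tcp_rot"],degrees=True)
for t in (70,80): print([(o[0],o[1],Rt.inv().apply(o[2]-p-[0,0,h]).round(2)) for o in hexc(im,ci,uv,p[2]+h,35,t) if o[1][2]>200])
E
python3 hand.py 20.7 w6
```

```text
Traceback (most recent call last):
  File "hand.py", line 6, in <module>
    print(s["time"],p.round(2),s["finger_gap"].round(1),s["ft_force"].round(1))
                               ^^^^^^^^^^^^^^^^^^^^^
AttributeError: 'float' object has no attribute 'round'
```

View pics/w6.png

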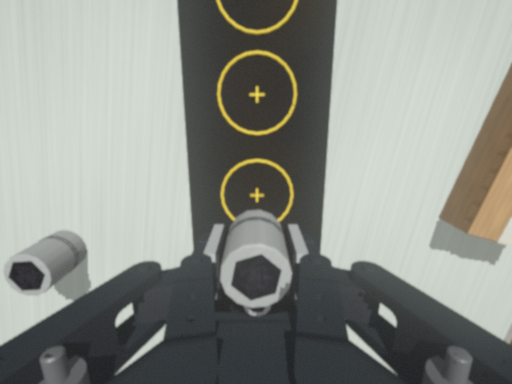

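```bash
sed -i 's/s\["finger_gap"\].round(1)/round(s["finger_gap"],1)/' hand.py; python3 hand.py 21 w6b; python3 track.py 644.7 -1.8 45
```

```text
12.075 [643.94  -1.27 130.05] 31.0 [ 0.6  0.4 -0.4]
[256.9 275.6]
[(array([255.51, 277.08]), array([  46,   41, 1389], dtype=int32), array([-0.76, -0.57, -0.05])), (array([228.36, 302.92]), array([ 24,  23, 229], dtype=int32), array([-13.71, -12.66,  -0.04])), (array([283.29, 302.36]), array([ 20,  23, 230], dtype=int32), array([-13.44,  11.69,  -0.06]))]
[(array([255.62, 276.98]), array([  47,   43, 1463], dtype=int32), array([-0.66, -0.55, -0.05])), (array([283.24, 302.02]), array([ 21,  25, 242], dtype=int32), array([-13.24,  11.72,  -0.06])), (array([228.46, 302.74]), array([ 24,  24, 238], dtype=int32), array([-13.62, -12.64,  -0.04]))]
cmd [446.98 114.73  23.99] [180.     0.    99.03]
shift [-0.1461  0.177  -0.021 ]
```

Request:
{"name": "jog_arm", "arguments": {
  "plan": [
    [[0,0,0],[0.0007,0.0003,0.02],-1],
    [[0,0,0],[0.0007,0.0003,0.05],-1],
    [[0,0,0],[0.0007,0.0003,0.072],-1],
    [[0,0,0],[0.0007,0.0003,0.081],-1],
    [[0,0,0],[0.0007,0.0003,0.084],-1],
    [[0,0,0],[0.0007,0.0003,0.0853],-1],
    [[0,0,0],[0.0007,0.0003,0.0856],-1],
    [[0,0,0],[0.0007,0.0003,0.0856],-1]
  ]
}}

```text
time: 13.12
tool_pos: [645.5, -1.1, 45.3]
tcp_rot: [179.9, 0.0, 99.0]
ft_force: [1.4, -1.2, 1.0]
finger_gap: 31.3
```

Request:
{"name": "jog_arm", "arguments": {
  "plan": [
    [[0,0,0],[0,0,0.0003],-1],
    [[0,0,0],[0,0,0.0003],0],
    [[0,0,0],[0,0,0.0003],1],
    [[0,0,0],[0,0,0.0003],1],
    [[0,0,0],[0,0,0.0003],1],
    [[0,0,0],[0,0,-0.02],1],
    [[0,0,0],[0,0,-0.06],1],
    [[0,0,0],[0,0,-0.1],1],
    [[0,0,0],[0,0,-0.116],1],
    [[0,0,0],[0,0,-0.116],1]
  ]
}}

```text
time: 14.38
tool_pos: [645.9, -1.2, 162.6]
tcp_rot: [179.8, 0.1, 99.0]
ft_force: [0.3, 0.5, 0.0]
finger_gap: 85.3
```

```bash
python3 - <<'E'
import json
h=json.load(open("hist.json")); h+=[[0,[-0.1461,0.1769,-0.106]],[0,[0.0007,0.0003,0.0856]],[0,[0,0,-0.116]]]; json.dump(h,open("hist.json","w"))
E
python3 look.py w7 66 644.6 -1.8; python3 track.py 463 -92 160
```

```text
14.375 [645.93  -1.16 162.61] [1.798e+02 5.000e-02 9.903e+01] 85.26410016834532
[254.1 198.8]
70 [(array([253.93, 179.98]), array([ 55,  36, 671], dtype=int32), array([641.9,  14.3,  66. ])), (array([254.77, 199.14]), array([ 22,  21, 334], dtype=int32), array([645.2,  -2. ,  66. ])), (array([253.12, 219.5 ]), array([ 60,  26, 879], dtype=int32), array([646.6, -20.3,  66. ]))]
90 [(array([253.41, 180.97]), array([ 57,  38, 827], dtype=int32), array([641.6,  13.4,  66. ])), (array([254.72, 199.24]), array([ 23,  22, 374], dtype=int32), array([645.1,  -2.1,  66. ])), (array([252.85, 218.93]), array([ 60,  29, 935], dtype=int32), array([646.3, -19.8,  66. ]))]
110 [(array([253.12, 181.43]), array([ 57,  40, 921], dtype=int32), array([641.4,  13. ,  66. ])), (array([254.72, 199.18]), array([ 24,  23, 412], dtype=int32), array([645.1,  -2. ,  66. ])), (array([252.83, 218.63]), array([ 60,  30, 970], dtype=int32), array([646.3, -19.6,  66. ]))]
cmd [644.8   -1.06 160.39] [180.     0.    99.03]
shift [-0.0613 -0.1938  0.0004]
```

View pics/w7.png

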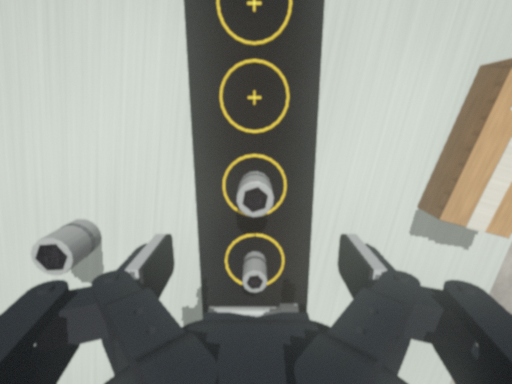

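B stands on mark 2 at (645.1,-2.0), within 0.6 mm of the ring centre, and A still stands. Next is C at about (463,-92).

Request:
{"name": "jog_arm", "arguments": {
  "plan": [
    [[0,0,0],[-0.004,-0.012,0],1],
    [[0,0,0],[-0.014,-0.045,0],1],
    [[0,0,0],[-0.03,-0.095,0],1],
    [[0,0,0],[-0.045,-0.143,0],1],
    [[0,0,0],[-0.056,-0.178,0],1],
    [[0,0,0],[-0.06,-0.191,0],1],
    [[0,0,0],[-0.0613,-0.1938,0],1],
    [[0,0,0],[-0.0613,-0.1938,0],1],
    [[0,0,0],[-0.0613,-0.1938,0],1]
  ]
}}

```text
time: 15.55
tool_pos: [463.7, -91.6, 160.4]
tcp_rot: [180.0, -0.0, 99.1]
ft_force: [1.3, -0.1, 0.1]
finger_gap: 85.5
```

```bash
python3 - <<'E'
import json
h=json.load(open("hist.json")); h+=[[0,[-0.0613,-0.1938,0]]]; json.dump(h,open("hist.json","w"))
E
python3 look.py w8 52 463 -92;python3 track.py 463 -92 160
```

```text
15.55 [463.73 -91.62 160.37] [ 1.7999e+02 -1.0000e-02  9.9070e+01] 85.52487839152124
[255.3 195. ]
70 []
90 [(array([256.13, 195.78]), array([ 32,  28, 665], dtype=int32), array([463.8, -92.6,  52. ]))]
110 [(array([256.11, 195.83]), array([ 33,  29, 725], dtype=int32), array([463.8, -92.7,  52. ]))]
cmd [463.02 -92.01 160.39] [180.     0.    99.03]
shift [ 0.     -0.      0.0004]
```

View pics/w8.png

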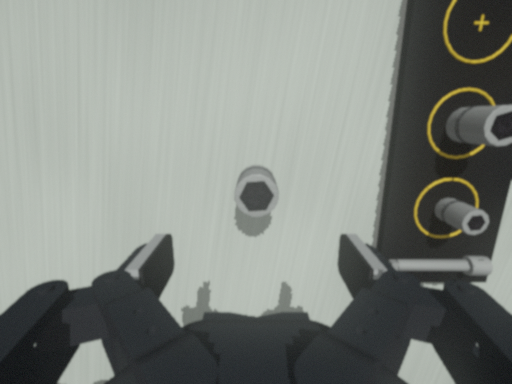

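C is at (463.8,-92.6), with its hexagon at (256,196).

Request:
{"name": "jog_arm", "arguments": {
  "plan": [
    [[0,0,0],[-0.0009,0.0004,0.03],1],
    [[0,0,0],[-0.0009,0.0004,0.075],1],
    [[0,0,0],[-0.0009,0.0004,0.115],1],
    [[0,0,0],[-0.0009,0.0004,0.13],1],
    [[0,0,0],[-0.0009,0.0004,0.1334],1],
    [[0,0,0],[-0.0009,0.0004,0.1334],0],
    [[0,0,0],[-0.0009,0.0004,0.1334],-0.5],
    [[0,0,0],[-0.0009,0.0004,0.1334],-1],
    [[0,0,0],[-0.0009,0.0004,0.1334],-1],
    [[0,0,0],[-0.0009,0.0004,0.1334],-1],
    [[0,0,0],[-0.0009,0.0004,0.1334],-1]
  ],
  "force": 50
}}

```text
time: 16.98
tool_pos: [464.7, -93.2, 28.6]
tcp_rot: [179.9, 0.1, 99.0]
ft_force: [-1.0, 0.0, 5.9]
finger_gap: 38.7
```

```bash
python3 - <<'E'
import json
h=json.load(open("hist.json")); h+=[[0,[-0.0009,0.0004,0.1334]]]; json.dump(h,open("hist.json","w"))
E
python3 track.py 631.3 81.8 140
```

```text
cmd [463.56 -92.84  26.99] [180.     0.    99.03]
shift [ 0.1461  0.1931 -0.113 ]
```

Request:
{"name": "jog_arm", "arguments": {
  "plan": [
    [[0,0,0],[0,0,-0.01],-1],
    [[0,0,0],[0,0,-0.045],-1],
    [[0,0,0],[0.01,0.013,-0.085],-1],
    [[0,0,0],[0.034,0.045,-0.107],-1],
    [[0,0,0],[0.067,0.089,-0.113],-1],
    [[0,0,0],[0.1,0.132,-0.113],-1],
    [[0,0,0],[0.13,0.171,-0.113],-1],
    [[0,0,0],[0.143,0.189,-0.113],-1],
    [[0,0,0],[0.1461,0.1931,-0.113],-1],
    [[0,0,0],[0.1461,0.1931,-0.113],-1]
  ]
}}

```text
time: 18.23
tool_pos: [630.9, 81.4, 140.0]
tcp_rot: [-180.0, 0.0, 99.0]
ft_force: [0.5, -1.6, -2.4]
finger_gap: 39.2
```

```bash
python3 hand.py 24 w9
```

```text
18.225 [630.89  81.44 139.99] 39.2 [ 0.5 -1.6 -2.4]
[256.9 279.5]
[(array([255.57, 277.42]), array([  70,   56, 2836], dtype=int32), array([ 0.96, -0.55, -0.01]))]
[(array([255.58, 277.29]), array([  70,   56, 2903], dtype=int32), array([ 1.06, -0.53, -0.01]))]
```

View pics/w9.png

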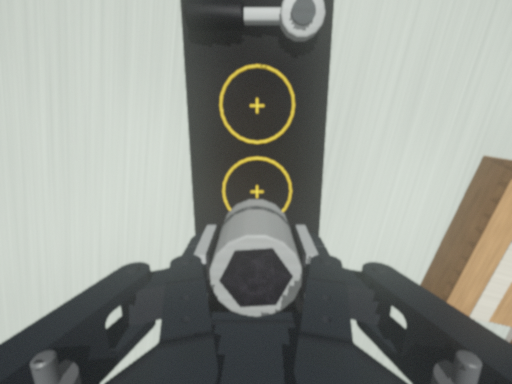

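C is held; its hexagon at (255.6,277.3) gives an in-hand offset of +1.0 mm along tool x. I'll place it with that compensated.

Request:
{"name": "jog_arm", "arguments": {
  "plan": [
    [[0,0,0],[-0.0008,0,0.02],-1],
    [[0,0,0],[-0.0008,0,0.05],-1],
    [[0,0,0],[-0.0008,0,0.077],-1],
    [[0,0,0],[-0.0008,0,0.088],-1],
    [[0,0,0],[-0.0008,0,0.0915],-1],
    [[0,0,0],[-0.0008,0,0.0926],-1],
    [[0,0,0],[-0.0008,0,0.0928],-1],
    [[0,0,0],[-0.0008,0,0.0928],-1]
  ]
}}

```text
time: 19.27
tool_pos: [631.3, 80.4, 48.4]
tcp_rot: [-180.0, 0.0, 99.0]
ft_force: [-5.2, -0.8, 6.6]
finger_gap: 38.9
```

Light contact, 6.6 N, so I'll release.

Request:
{"name": "jog_arm", "arguments": {
  "plan": [
    [[0,0,0],[0,0,0],-1],
    [[0,0,0],[0,0,0],0],
    [[0,0,0],[0,0,0],1],
    [[0,0,0],[0,0,0],1],
    [[0,0,0],[0,0,0],1],
    [[0,0,0],[0,0,-0.02],1],
    [[0,0,0],[0,0,-0.06],1],
    [[0,0,0],[0,0,-0.1],1],
    [[0,0,0],[0,0,-0.116],1],
    [[0,0,0],[0,0,-0.116],1]
  ]
}}

```text
time: 20.52
tool_pos: [632.6, 81.0, 165.3]
tcp_rot: [179.8, 0.0, 99.0]
ft_force: [0.3, 0.0, -0.2]
finger_gap: 85.2
```

```bash
python3 - <<'E'
import json
h=json.load(open("hist.json")); h+=[[0,[0.1461,0.1931,-0.113]],[0,[-0.0008,0,0.0928]],[0,[0,0,-0.116]]]; json.dump(h,open("hist.json","w"))
E
python3 look.py w10 72 631.3 81.8; python3 track.py 437 304 165
```

```text
20.525 [632.58  81.04 165.35] [1.7979e+02 2.0000e-02 9.9030e+01] 85.22826521569378
[254.5 198.4]
70 [(array([232.29, 176.24]), array([ 14,  24, 120], dtype=int32), array([610.6,  97.6,  72. ])), (array([276.52, 177.62]), array([ 14,  25, 164], dtype=int32), array([646.3, 102.1,  72. ])), (array([253.9 , 199.05]), array([ 33,  29, 699], dtype=int32), array([630.9,  81.2,  72. ])), (array([252.82, 219.31]), array([ 60,  27, 738], dtype=int32), array([632.8,  63.3,  72. ]))]
90 [(array([231.98, 177.72]), array([ 16,  26, 183], dtype=int32), array([610.5,  96.3,  72. ])), (array([276.57, 178.32]), array([ 17,  28, 212], dtype=int32), array([646.5, 101.5,  72. ])), (array([253.78, 199.08]), array([ 34,  29, 753], dtype=int32), array([630.8,  81.1,  72. ])), (array([252.58, 218.55]), array([ 60,  32, 811], dtype=int32), array([632.5,  63.9,  72. ]))]
110 [(array([232.1 , 178.06]), array([ 18,  28, 222], dtype=int32), array([610.6,  96. ,  72. ])), (array([276.36, 178.94]), array([ 18,  30, 252], dtype=int32), array([646.4, 100.9,  72. ])), (array([253.79, 199.14]), array([ 35,  31, 809], dtype=int32), array([630.9,  81.1,  72. ])), (array([252.63, 218.17]), array([ 60,  33, 848], dtype=int32), array([632.5,  64.3,  72. ]))]
cmd [631.46  80.97 163.19] [180.     0.    99.03]
shift [ 0.2508 -0.1571 -0.0018]
```

View pics/w10.png

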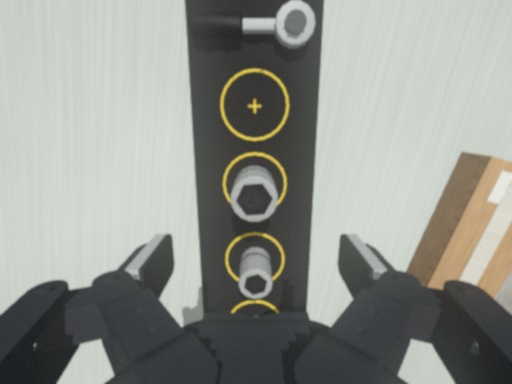

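C stands on mark 3 at (630.9,81.1), within 0.9 mm. Next is D.

Request:
{"name": "jog_arm", "arguments": {
  "plan": [
    [[0,0,0],[0.016,-0.01,0],1],
    [[0,0,0],[0.055,-0.034,0],1],
    [[0,0,0],[0.1,-0.063,0],1],
    [[0,0,0],[0.145,-0.091,0],1],
    [[0,0,0],[0.19,-0.119,0],1],
    [[0,0,0],[0.23,-0.144,0],1],
    [[0,0,0],[0.246,-0.154,0],1],
    [[0,0,0],[0.2508,-0.1571,0],1],
    [[0,0,0],[0.2508,-0.1571,0],1],
    [[0,0,0],[0.2508,-0.1571,0],1]
  ]
}}

```text
time: 21.82
tool_pos: [437.7, 303.1, 163.0]
tcp_rot: [-180.0, 0.0, 99.0]
ft_force: [-0.3, 0.1, 0.2]
finger_gap: 85.2
```

```bash
python3 - <<'E'
import json
h=json.load(open("hist.json")); h+=[[0,[0.2508,-0.1571,0]]]; json.dump(h,open("hist.json","w"))
E
python3 look.py w11 60 437 304; python3 track.py 437 304 32
```

```text
21.825 [437.67 303.12 163.03] [-1.7999e+02  2.0000e-02  9.8950e+01] 85.15647817321218
[255.6 195.2]
70 [(array([255.16, 191.88]), array([  43,   38, 1238], dtype=int32), array([436.2, 306.9,  60. ]))]
90 [(array([255.22, 191.83]), array([  46,   39, 1354], dtype=int32), array([436.2, 306.9,  60. ]))]
110 [(array([255.19, 191.85]), array([  47,   41, 1449], dtype=int32), array([436.2, 306.9,  60. ]))]
cmd [436.95 304.   163.19] [180.     0.    99.03]
shift [-0.      0.      0.1312]
```

View pics/w11.png

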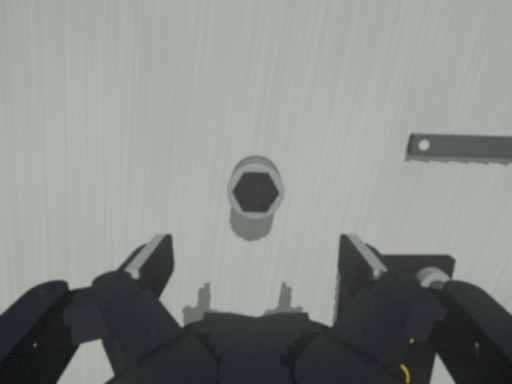

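D is at (436.2,306.9), hexagon at (255,192). The spanner handle is clear at the right.

Request:
{"name": "jog_arm", "arguments": {
  "plan": [
    [[0,0,0],[0.0035,-0.0006,0.03],1],
    [[0,0,0],[0.0035,-0.0006,0.07],1],
    [[0,0,0],[0.0035,-0.0006,0.11],1],
    [[0,0,0],[0.0035,-0.0006,0.127],1],
    [[0,0,0],[0.0035,-0.0006,0.1312],1],
    [[0,0,0],[0.0035,-0.0006,0.1312],0],
    [[0,0,0],[0.0035,-0.0006,0.1312],-0.5],
    [[0,0,0],[0.0035,-0.0006,0.1312],-1],
    [[0,0,0],[0.0035,-0.0006,0.1312],-1],
    [[0,0,0],[0.0035,-0.0006,0.1312],-1],
    [[0,0,0],[0.0035,-0.0006,0.1312],-1]
  ],
  "force": 70
}}

```text
time: 23.25
tool_pos: [437.1, 308.2, 34.1]
tcp_rot: [179.8, -0.1, 99.0]
ft_force: [-0.6, -1.2, 5.4]
finger_gap: 48.7
```

```bash
python3 - <<'E'
import json
h=json.load(open("hist.json")); h+=[[0,[0.0035,-0.0006,0.1312]]]; json.dump(h,open("hist.json","w"))
E
python3 track.py 619.5 156.8 145
```

```text
cmd [435.81 307.37  31.99] [180.     0.    99.03]
shift [-0.1775  0.1578 -0.113 ]
```

Request:
{"name": "jog_arm", "arguments": {
  "plan": [
    [[0,0,0],[0,0,-0.01],-1],
    [[0,0,0],[0,0,-0.045],-1],
    [[0,0,0],[-0.012,0.011,-0.085],-1],
    [[0,0,0],[-0.042,0.037,-0.107],-1],
    [[0,0,0],[-0.082,0.073,-0.113],-1],
    [[0,0,0],[-0.122,0.108,-0.113],-1],
    [[0,0,0],[-0.158,0.14,-0.113],-1],
    [[0,0,0],[-0.173,0.154,-0.113],-1],
    [[0,0,0],[-0.1775,0.1578,-0.113],-1],
    [[0,0,0],[-0.1775,0.1578,-0.113],-1],
    [[0,0,0],[-0.1775,0.1578,-0.113],-1]
  ]
}}

```text
time: 24.62
tool_pos: [618.6, 157.8, 145.0]
tcp_rot: [-180.0, -0.0, 99.1]
ft_force: [-0.2, -0.7, -4.0]
finger_gap: 48.5
```

```bash
python3 hand.py 27 w12
```

```text
24.625 [618.62 157.8  144.96] 48.5 [-0.2 -0.7 -4. ]
[257.  283.6]
[(array([255.67, 283.25]), array([  70,   70, 4719], dtype=int32), array([ 0.18, -0.49, -0.04]))]
[(array([255.67, 283.19]), array([  70,   70, 4741], dtype=int32), array([ 0.18, -0.49, -0.04]))]
```

View pics/w12.png

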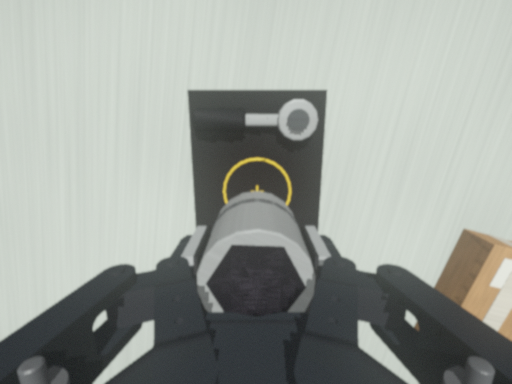

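The hex window was clipped, so I'll redo that on the saved picture with a larger window.

```bash
python3 - <<'E'
from bench import *
from h import *
s=sense(); p=s["tool_pos"]; ci=camera_info("wrist"); im=cv2.imread("pics/w12.png")
Rt=Rn.from_euler("xyz",s["tcp_rot"],degrees=True); print(p)
g=cv2.cvtColor(im,cv2.COLOR_BGR2GRAY); m=((g<90)*255).astype(np.uint8); m[313:]=0
print([int((g[r,190:325]<90).nonzero()[0].size) for r in (240,246,250,280,305,312,318)], g[300:330:3,255])
for r in range(240,320,6):
    xs=np.nonzero(g[r,205:310]<90)[0]+205; print(r,xs.min() if len(xs) else None,xs.max() if len(xs) else None,len(xs))
E
```

```text
[618.68290073 157.81570576 145.0619572 ]
[13, 30, 70, 108, 103, 123, 135] [55 55 52 50 42 37 54 53 56 54]
240 205 309 9
246 205 309 21
252 228 309 59
258 224 288 65
264 220 292 73
270 216 295 80
276 212 298 87
282 208 302 95
288 210 305 96
294 213 300 88
300 217 296 80
306 221 309 74
312 205 309 93
318 205 309 105
```

```bash
python3 - <<'E'
from bench import *
from h import *
ci=camera_info("wrist"); im=cv2.imread("pics/w12.png")
for o in marks(im,ci,205): print(o)
p=sense()["tool_pos"]; print(cast(ci,[(256.1,284.3)],p[2]+27)-p)
E
```

```text
('ring', array([257.4, 174.8]), array([619.4, 156.7]), 'r', np.float64(31.0))
('cross', array([257.21, 187.98]), array([619.3, 159.8,  20. ]))
[[-0.30303835 -0.34917555 27.        ]]
```

Request:
{"name": "jog_arm", "arguments": {
  "plan": [
    [[0,0,0],[-0.0006,0.0005,0.02],-1],
    [[0,0,0],[-0.0006,0.0005,0.05],-1],
    [[0,0,0],[-0.0006,0.0005,0.076],-1],
    [[0,0,0],[-0.0006,0.0005,0.087],-1],
    [[0,0,0],[-0.0006,0.0005,0.0905],-1],
    [[0,0,0],[-0.0006,0.0005,0.092],-1],
    [[0,0,0],[-0.0006,0.0005,0.0925],-1],
    [[0,0,0],[-0.0006,0.0005,0.0925],-1]
  ]
}}

```text
time: 25.68
tool_pos: [620.6, 156.6, 54.1]
tcp_rot: [179.9, -0.0, 99.0]
ft_force: [-5.3, -0.5, 4.2]
finger_gap: 48.6
```

Request:
{"name": "jog_arm", "arguments": {
  "plan": [
    [[0,0,0],[0,0,0],-1],
    [[0,0,0],[0,0,0],0.3],
    [[0,0,0],[0,0,0],1],
    [[0,0,0],[0,0,0],1],
    [[0,0,0],[0,0,0],1],
    [[0,0,0],[0,0,-0.02],1],
    [[0,0,0],[0,0,-0.06],1],
    [[0,0,0],[0,0,-0.1],1],
    [[0,0,0],[0,0,-0.116],1],
    [[0,0,0],[0,0,-0.116],1]
  ]
}}

```text
time: 26.92
tool_pos: [621.2, 156.5, 170.7]
tcp_rot: [179.8, -0.0, 99.0]
ft_force: [0.2, -0.2, -0.2]
finger_gap: 85.6
```

```bash
python3 look.py w13 80 619.4 156.8; python3 - <<'E'
import pickle
from h import *
im,d,ci,s=pickle.load(open("w13.pkl","rb"))
for o in marks(im,ci,310): print(o)
E
```

```text
26.925 [621.18 156.49 170.66] [179.79  -0.    99.03] 85.6072829137011
[253.8 199.8]
70 [(array([254.55, 201.32]), array([  46,   39, 1308], dtype=int32), array([620.2, 155.6,  80. ])), (array([227.82, 222.02]), array([ 15,  21, 140], dtype=int32), array([600.9, 134.1,  80. ]))]
90 [(array([254.44, 201.35]), array([  47,   40, 1428], dtype=int32), array([620.2, 155.6,  80. ])), (array([227.42, 219.46]), array([ 16,  36, 189], dtype=int32), array([600.2, 136.4,  80. ])), (array([278.14, 223.66]), array([12, 15, 94], dtype=int32), array([643. , 139.3,  80. ]))]
110 [(array([229.99, 175.84]), array([12, 19, 92], dtype=int32), array([597.4, 173.7,  80. ])), (array([254.4 , 201.35]), array([  48,   42, 1496], dtype=int32), array([620.1, 155.6,  80. ])), (array([227.51, 218.15]), array([ 17,  37, 217], dtype=int32), array([600.2, 137.5,  80. ])), (array([277.8 , 223.35]), array([ 13,  16, 108], dtype=int32), array([642.6, 139.5,  80. ]))]
('ring', array([253.1, 166.7]), array([619.3, 156.7]), 'r', np.float64(31.0))
('ring', array([229.9, 245.9]), array([627.2,  81.4]), 'r', np.float64(27.5))
('ring', array([277.9, 246.3]), array([635.3,  82.5]), 'r', np.float64(27.5))
('cross', array([463.83, 261.83]), array([866.5, 103.8,  20. ]))
('ring', array([271.7, 299.9]), array([657.8,  15.2]), 'r', np.float64(11.6))
('ring', array([235.5, 300.6]), array([625.7,  10. ]), 'r', np.float64(11.1))
```

View pics/w13.png

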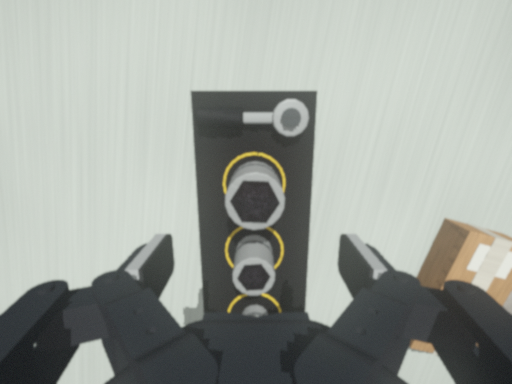

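D stands on mark 4 at (620.2,155.6), 1.4 mm off the ring centre. Before handing in I'll check with the fixed cameras.

```bash
python3 - <<'E'
from bench import *
from h import *
a=snapshot("side")[0]; b=snapshot("top")[0]
z=np.load("top0.npz")["im"]
cv2.imwrite("pics/end.png",cv2.vconcat([cv2.resize(a[130:290,90:330],(720,300)),cv2.resize(b[100:250,130:370],(720,300))]))
d=cv2.absdiff(b,z).max(2); print("spanner diff",(d[115:200,130:175]>40).sum())
print(sense()["finger_gap"],sense()["tool_pos"])
E
```

```text
spanner diff 10
85.55850181592058 [618.96649562 156.11393129 166.40452501]
```

View pics/end.png

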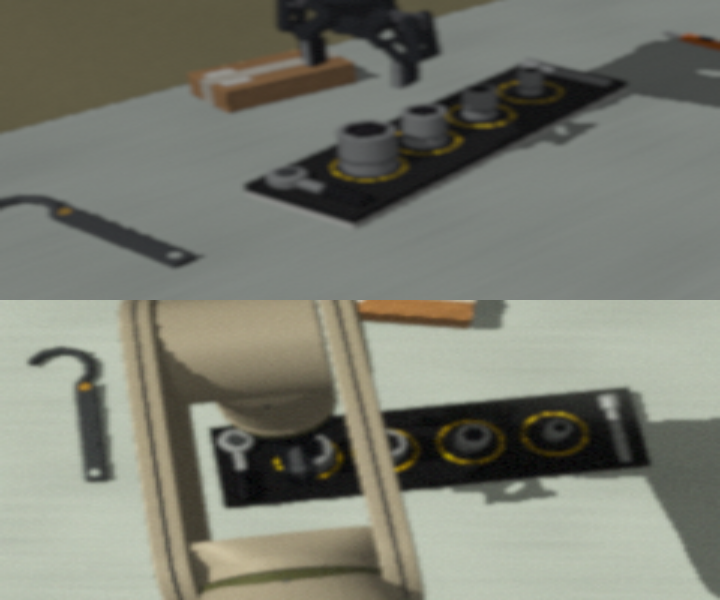

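The side view shows all four sockets upright inside their rings, largest next to the ratchet, and the spanner unmoved. The gripper is open and clear.

```bash
python3 -c "
from bench import *
print(hand_in())"
```

```text
the job is handed in; nothing more can be done
None
```

All four sockets now stand upright on the yellow circles in size order. The largest (D) is on mark 4 by the ratchet, then C on mark 3, B on mark 2, and the smallest (A) on mark 1 by the extension bar. I handed the job in at about 27 s of the 88 s allowed.

- **Centring:** wrist-camera checks taken after each release put A about 0.2 mm off its circle centre, B 0.6 mm, C 0.9 mm and D 1.4 mm. The calibration is only good to about 2 mm.
- **Final look:** the side camera showed all four upright inside their rings. In the top view the arm hid most of D and part of C, so that view did not fully confirm those two. The spanner had not moved, and the gripper was open and clear of everything.
- **Readings that disagreed:** measured tool positions differed from the commanded ones by 1–2 mm, and the arm was still settling when D was measured. I corrected C and D from in-hand camera views, and the first view for D was clipped and had to be remeasured.
- **Forces:** readings at the end of each move stayed under about 10 N.

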